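Put the drill press clamping set back in its tray

ROBOT

A 6-joint arm with a two-finger parallel gripper is mounted at the origin on a cart in front of the work surface, level with it; the furniture and walls round the work are solid. World frame = base frame: x ahead of the robot, y to its left, z up, the work surface at z = 0. Lengths are in m, angles in rad, forces in N, time in s.
With the tool pointing down it reaches from about 0.35 to 0.975 m from the base axis. Payload 4.9 kg.
Tool frame: the origin (TCP) lies at the very end of the fingers, on their centre line; the grasp point (between the pads) lies 19 mm behind it; z points along the fingers, y is the line along which they close (so a half turn about z gives the same grasp; the last joint's range is limited). The gripper opens to 85 mm and grips with 20 to 120 N. Pads are 22 mm wide; open, the fingers measure 114 mm over their backs; the gripper's body (76 mm by 85 mm) begins 54 mm behind the grasp point. The pads swing forward as they close: fully open they stand 13 mm farther back than shut.
Start: joints at [1.04, 0.053, 1.613, -0, 1.476, -0.119], TCP at [0.25, 0.573, 0.231] pointing down, gripper open.
Joint ranges: [-3.01, 3.01], [-1.01, 2.22], [0.06, 2.58], [-1.02, 4.17], [0.09, 2.62], [-3.14, 3.14]. Speed limits (rad/s): [2.57, 2.57, 3.14, 3.14, 3.14, 3.14].

INTERFACE

Orientations are given as a unit quaternion [w, x, y, z].
In Python, from plant import manip, vision, order gives the robot as it stands.
- The arm moves only by the tool play_rows, never from a script. Its argument "steps" is a list that holds one entry, the list of rows, each a list of 6 numbers: the shift along the tool's x, y, z in mm, then the turn, a rotation vector about the tool's x, y, z in degrees. A call has 1 to 12 rows; each row is the pose to reach, as a shift and turn from the pose commanded when the call began, along the tool's axes at that moment; what a row does not reach only later rows make up. A row lasts 1/12 s, in which the tool goes at most 41.7 mm and 7.16 degrees, less where a joint would pass 70% of its speed; a pose out of reach is approached as far as the arm can. A call with a gripper value outside its range is refused whole. "claw" is the gripper's target within -1 to 1 (fully open at 1, half-way at 0, shut at -1), set as the call begins (left out, the last holds). The fingers move at their own pace and stop on an object; the grip force is fixed at half the most. Time passes only in rows, so rows that repeat a pose let the fingers close. It gives the time, the measured TCP pose, the force, the opening and the grip force at its end, in the units of the state.
- manip.state(): the state, without advancing time (a new reading comes with each control period).
- vision.grab_frame(name): name is "scene" or "top"; returns (picture, depth): 400x640x3 uint8, blue, green, red; 400x640 float32, m along the optical axis (not along the pixel's ray), 0 where there is no reading.
- vision.camera_info(name): a dict with "K" (3x3 intrinsics, pixels), "eye" and "orientation" of the camera in the world. Camera axes: x right, y down, z forward; pixel columns grow to the right and rows downward; lengths in m; the calibration is good to about 2 mm. A picture is of the moment at which its call begins. camera_info takes no time and is no camera call.
- order.job_done(): hands the job in; it is judged then, once.
The state is a dict: "time": time; "joint_pos": joint angles; "joint_vel": joint speeds; "joint_efforts": joint torques, N m; "tool_pos": TCP position; "tool_rot": TCP orientation; "contact_force": force on the tool from outside, world axes, zero at the start; "ft_torque": the same for the moment, N m; "gripper_width": opening from 0.0 (shut) to 1.0 (fully open); "grasp_force": force on a finger pad.
Only numpy, scipy, OpenCV 4.12 (cv2) and the standard library are available. Lean on these libraries where they do the work, as an engineer would, in place of code of your own. Each camera call takes 0.05 s, during which the arm holds its last target. There are 200 camera calls.

TASK

The clamping set from the drill press is lying about the bench. Put the step block, the T-slot nut, the flange nut and the coupling nut back upright in the tray, each seated fully down in the empty pocket beside the piece of its own kind. The ordinary hexagon nut and the smooth wedge do not belong to the set: leave them standing where they are.

Things in the scene. Friction and masses are not known exactly. Their poses are not given: they have to be found in the camera images.
- step_block: Dark steel step block: a little staircase of six steps, 48 mm long (x), 30 mm wide (y), 38 mm high at its tall end (-x) and 8 mm at its low end (+x), each step 8 mm long and 6 mm high, 0.2 kg. Its sides (+y, -y) are flat and upright. Origin: centre of the underside. Fits its pocket either way round.
- t_nut: Dark steel T-slot nut, 0.15 kg: a flat foot 44 mm (x) x 34 mm (y) x 12 mm high with a narrower neck 44 mm (x) x 18 mm (y) on it up to 26 mm, round threaded hole in the top. Stands foot down, neck up. Origin: centre of the underside. Fits its pocket either way round (half turn).
- flange_nut: Dark steel flange nut, 0.12 kg: a hexagon 27 mm across flats (31 mm over corners) standing on a round flange of 42 mm diameter; flange 7 mm thick, 27 mm high in all, threaded hole in the top. Stands flange down. Origin: centre of the underside. Two of the hexagon's flats face +y and -y, its corners lie on +x and -x.
- coupling_nut: Dark steel coupling nut, 0.18 kg: a tall plain hexagon 27 mm across flats (31 mm over corners), 48 mm high, standing on end, threaded hole in the top. Origin: centre of the underside. Two flats face +y and -y.
- hex_nut: Look-alike to be left alone: an ordinary dark steel hexagon nut, 27 mm across flats, only 22 mm high and without a flange. Origin: centre of the underside.
- wedge: Look-alike to be left alone: a dark steel packing wedge of the step block's size (48 mm x 30 mm, 38 mm high at -x, 8 mm at +x) but with a smooth slope instead of steps. Origin: centre of the underside.
- step_holder: Fixed oak block for step blocks, 130 x 60 x 16 mm, one of four side by side (any order) in a 15 mm high tray. Two 56 (x) by 38 mm pockets, 9 mm deep, 64 mm apart: the far one holds a step block (fixed), the one nearer the robot is empty. Origin on the block's underside below the empty pocket's centre, 4 mm above the bench; x to the filled pocket, z up. Pocket floor z = 7 mm, block top z = 16 mm.
- tnut_holder: Fixed oak block for T-slot nuts, 130 x 60 x 16 mm, one of four side by side (any order) in a 15 mm high tray. Two 52 (x) by 42 mm pockets, 9 mm deep, 64 mm apart: the far one holds a T-slot nut (fixed), the one nearer the robot is empty. Origin on the block's underside below the empty pocket's centre, 4 mm above the bench; x to the filled pocket, z up. Pocket floor z = 7 mm, block top z = 16 mm.
- flange_holder: Fixed oak block for flange nuts, 130 x 60 x 16 mm, one of four side by side (any order) in a 15 mm high tray. Two round 50 mm pockets, 9 mm deep, 64 mm apart: the far one holds a flange nut (fixed), the one nearer the robot is empty. Origin on the block's underside below the empty pocket's centre, 4 mm above the bench; x to the filled pocket, z up. Pocket floor z = 7 mm, block top z = 16 mm.
- coupling_holder: Fixed oak block for coupling nuts, 130 x 60 x 16 mm, one of four side by side (any order) in a 15 mm high tray. Two round 40 mm pockets, 9 mm deep, 64 mm apart: the far one holds a coupling nut (fixed), the one nearer the robot is empty. Origin on the block's underside below the empty pocket's centre, 4 mm above the bench; x to the filled pocket, z up. Pocket floor z = 7 mm, block top z = 16 mm.

How it is judged:
By the outcome, as a careful person would: the job done as asked, in the order asked, and still so for the second after the job is handed in, with the robot touching nothing.
It also fails if it takes over 115 s, if anything falls off the work surface, if the arm or the gripper's body presses on something with over 40 N, if the wrist force passes 120 N, or if a joint passes its speed limit or range.

## Working session

There is one attempt and no reset: what is moved stays moved. The work goes in short steps, Python scripts to look and compute and a tool call to move; the robot and the scene stay as the last step left them, time stands still between calls to the robot, and variables do not carry over. Pictures are saved under pics/ and viewed, at most 14 in all, crops included, and the job is handed in when it is done.

Besides the shell and the picture viewer there is one more tool, called after ">>>" as a command line: name --argument value ..., lists and objects as JSON in quotes. play_rows: Moves the arm, as the interface text tells. Its arguments: {"type":"object","properties":{"steps":{"type":"array"},"claw":{"type":"number"}},"required":["steps"]}

```bash
mkdir -p pics; ls; python3 - <<'E'
from plant import manip, vision
import cv2,numpy as np
for n in("scene","top"):
    p,d=vision.grab_frame(n); cv2.imwrite(f"pics/{n}0.png",p); np.save(f"pics/{n}0.npy",d)
    print(n,vision.camera_info(n))
print(manip.state())
E
```

```text
pics
scene {'K': array([[424.53512869,   0.        , 312.09173128],
       [  0.        , 424.53512869, 197.72817648],
       [  0.        ,   0.        ,   1.        ]]), 'eye': array([-0.24560445, -0.34946868,  0.82624313]), 'orientation': array([-0.3413057 ,  0.78098678, -0.4771722 ,  0.21418862])}
top {'K': array([[402.67531115,   0.        , 322.62644982],
       [  0.        , 402.67531115, 196.5694764 ],
       [  0.        ,   0.        ,   1.        ]]), 'eye': array([0.23452387, 0.0094003 , 1.19827851]), 'orientation': array([ 0.0768692 , -0.7003404 ,  0.70517184, -0.07966883])}
{'time': 0.1, 'joint_pos': array([ 1.04001983e+00,  5.32876288e-02,  1.61417364e+00,  2.64475127e-05,
        1.47602234e+00, -1.18953734e-01]), 'joint_vel': array([-1.26235343e-03, -9.93906652e-04, -3.28752978e-03, -1.58766665e-05,
       -5.57234098e-04, -1.87105659e-03]), 'joint_efforts': array([ 8.29334817e-05, -3.94903851e+01, -3.71363282e+01, -1.56895094e-04,
        3.90730362e-03, -7.80032849e-06]), 'tool_pos': array([0.2498479 , 0.57225987, 0.23017784]), 'tool_rot': array([-3.14254071e-04,  2.04460520e-01,  9.78874354e-01, -8.91824522e-04]), 'contact_force': array([-0.50869295,  0.29079597,  0.33193457]), 'ft_torque': array([ 0.00121035,  0.01823324, -0.02163365]), 'grasp_force': 0.0, 'gripper_width': 1.0004555569243296}
```

View pics/scene0.png

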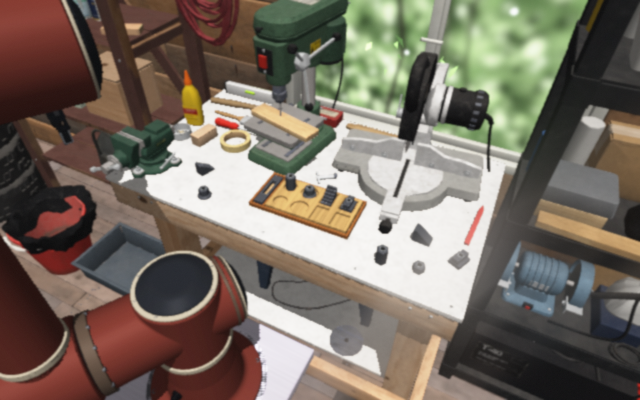

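View pics/top0.png

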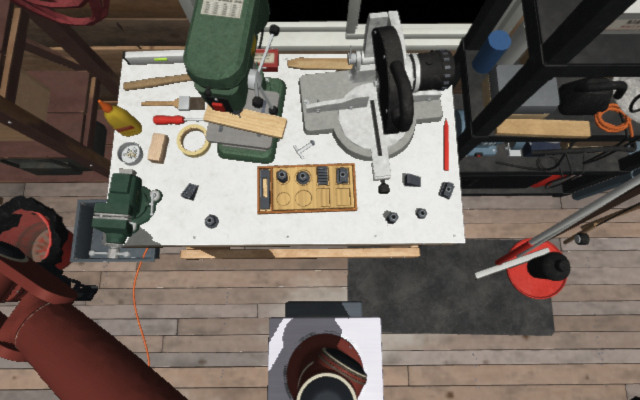

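The top view shows loose pieces at (190,191), (211,222), (391,216), (411,180), (421,213) and (447,190), with the tray at about (307,188). I'll enlarge these from both cameras.

```bash
python3 - <<'E'
import cv2,numpy as np
s=cv2.imread("pics/scene0.png");t=cv2.imread("pics/top0.png")
def c(im,u,v,w,h,k): return cv2.resize(im[v:v+h,u:u+w],None,fx=k,fy=k,interpolation=cv2.INTER_CUBIC)
a=np.hstack([c(t,170,165,60,75,4),c(t,365,165,100,75,4)])
b=np.hstack([c(s,185,150,60,75,4),c(s,370,210,100,75,4)])
cv2.imwrite("pics/crop0.png",np.vstack([a,b])[:600])
cv2.imwrite("pics/tray0.png",np.vstack([c(t,250,155,115,65,5),c(s,245,165,125,75,575/125)])[:600])
E
```

```text
(no output)
```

View pics/crop0.png

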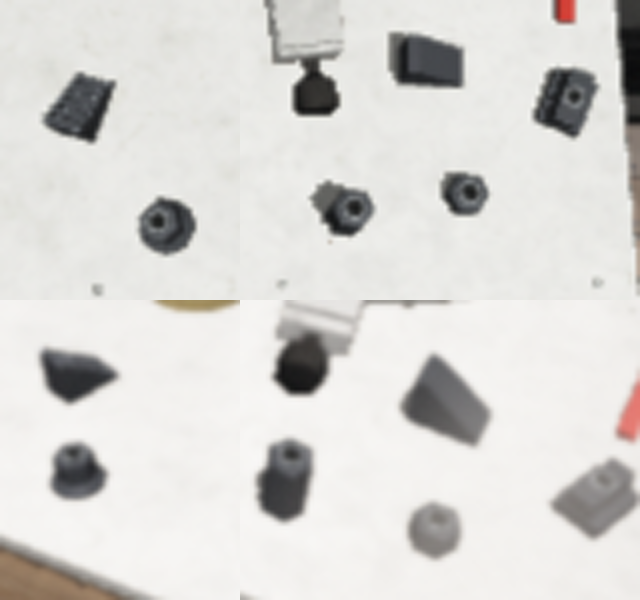

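View pics/tray0.png

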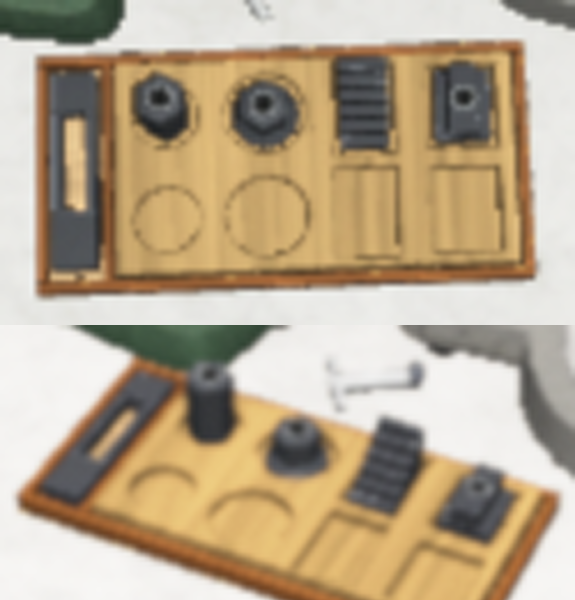

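Identified: step block (190,191), flange nut (211,222), coupling nut (391,216) and T-nut (447,190). The wedge (411,180) and hex nut (421,213) stay where they are. Tray columns from left to right are coupling, flange, step and T-nut, with the empty pockets in the near row. Next I'll fit poses by silhouette, starting with depth quality.

```bash
cat > h.py <<'E'
import numpy as np,cv2
from scipy.spatial.transform import Rotation as R
from plant import vision
def cam(n):
    i=vision.camera_info(n); q=np.array(i["orientation"]); 
    return i["K"],np.array(i["eye"]),R.from_quat(np.r_[q[1:],q[0]]).as_matrix()
def cloud(n,d):
    K,e,M=cam(n); v,u=np.mgrid[:d.shape[0],:d.shape[1]]
    p=np.stack([(u-K[0,2])/K[0,0],(v-K[1,2])/K[1,1],np.ones_like(d)],-1)*d[...,None]
    return p@M.T+e
def proj(n,P):
    K,e,M=cam(n); c=(P-e)@M; c=c@K.T; return c[...,:2]/c[...,2:]
E
python3 - <<'E'
from h import *
roi={"step":(190,191),"fl":(211,222),"cpl":(391,216),"wedge":(411,180),"hex":(421,213),"tn":(447,190)}
t=np.load("pics/top0.npy"); P=cloud("top",t)
im=cv2.imread("pics/top0.png").max(2)
for k,(u,v) in roi.items():
    r=P[v-14:v+14,u-14:u+14].reshape(-1,3); g=im[v-14:v+14,u-14:u+14].ravel()
    w=r[g>180]; o=r[r[:,2]>.006]
    print(k,"bench z",w[:,2].mean().round(4),w[:,2].std().round(4),"obj",o.mean(0).round(3),o.max(0).round(3),len(o), "px00",proj("scene",o.mean(0)).round())
for v,u in((188,340),(199,305)): print(P[v,u])
A=P[192:212,270:350].reshape(-1,3); print("tray z",np.median(A[:,2]))
np.set_printoptions(linewidth=200)
print((P[195:213,270:356:3,2]*1000).round(0).astype(int))
s=np.load("pics/scene0.npy"); Q=cloud("scene",s)
for k,(u,v) in roi.items():
    c=proj("scene",P[v,u]).round().astype(int); r=Q[c[1]-16:c[1]+16,c[0]-16:c[0]+16].reshape(-1,3); 
    print(k,c,np.median(r[r[:,2]<.006],0).round(4),r[:,2].max(),(r[:,2]>.006).sum())
E
```

```text
step bench z 0.0035 0.0498 obj [0.518 0.401 0.028] [0.564 0.449 1.198] 208 px00 [203. 164.]
fl bench z 0.0031 0.0479 obj [0.427 0.333 0.029] [0.467 0.379 1.198] 137 px00 [203. 188.]
cpl bench z 0.0051 0.0676 obj [ 0.43  -0.193  0.058] [0.485 0.009 1.198] 120 px00 [379. 245.]
wedge bench z 0.0142 0.124 obj [ 0.538 -0.257  0.065] [0.599 0.009 1.198] 201 px00 [418. 223.]
hex bench z 0.0029 0.0461 obj [ 0.444 -0.284  0.044] [0.494 0.009 1.198] 97 px00 [416. 258.]
tn bench z 0.0076 0.0873 obj [ 0.515 -0.364  0.038] [0.566 0.009 1.198] 193 px00 [457. 251.]
[ 0.52679396 -0.04890829  0.01841888]
[0.49516807 0.05695016 0.01077498]
tray z 0.015211002555903907
[[   4   22   23    9   17    9   16   20   23   13   14   14   11   10   21   22   11   12   13   11   22   26   15   14   15   11   14   20   17]
 [   0   21   21   15    8   13    8   20   20   15   12    8   16   13   21   23   18   13   15    9   20   24   15   10   16   16   12   21   17]
 [   7   22   21   13   14   13   12   24   22   15    8    9   15   14   23   25   11   12   11    9   24   24   12   10   13   11   13   24   15
[... 1956 characters left out ...]
7   15   21   12   18   16   19   12   18   12   17   17   14   12   12    8    4    5    2    3   -1    3    2    0]
 [  16   20   16   14   15   15   18   15   15   14    9    8   14    1    6    5    3    2    2    2    1    0   -3    2    3    1    4    3    1]]
step [204 164] [ 5.571e-01  4.334e-01 -2.000e-04] 0.04005679458225342 158
fl [202 189] [ 4.511e-01  3.641e-01 -1.000e-04] 0.8262431332045695 134
cpl [379 246] [ 4.862e-01 -1.735e-01  3.000e-04] 0.0517649527495031 239
wedge [419 230] [ 5.955e-01 -2.462e-01  5.000e-04] 0.8262431332045695 287
hex [417 263] [ 4.742e-01 -2.801e-01  4.000e-04] 0.8262431332045695 140
tn [458 255] [ 5.489e-01 -3.608e-01  5.000e-04] 0.8262431332045695 285
```

```bash
cat > fit.py <<'E'
from h import *
from scipy.optimize import minimize
def box(x0,x1,y,z0,z1): return np.array([[a,b,c] for a in(x0,x1) for b in(-y,y) for c in(z0,z1)])
def prism(n,r,z0,z1):
    a=np.arange(n)*2*np.pi/n; return np.array([[r*np.cos(t),r*np.sin(t),z] for t in a for z in(z0,z1)])
HR=.0135/np.cos(np.pi/6)
M={"step":[box(-.024+.008*i,-.016+.008*i,.015,0,.038-.006*i) for i in range(6)],
"tn":[box(-.022,.022,.017,0,.012),box(-.022,.022,.009,.012,.026)],
"fl":[prism(40,.021,0,.007),prism(6,HR,.007,.027)],"cpl":[prism(6,HR,0,.048)],
"hex":[prism(6,HR,0,.022)],"wedge":[np.array([[x,y,z] for x,y in((-.024,-.015),(-.024,.015),(.024,-.015),(.024,.015)) for z in(0,.038 if x<0 else .008)])]}
S=6
def fit(kind,x,y,z,yaws,imgs,thr,cams=("top","scene"),half=.05):
    data=[]
    for n in cams:
        c=proj(n,np.array([x,y,z+.015])).round().astype(int)-22
        g=cv2.cvtColor(imgs[n],cv2.COLOR_BGR2HSV)[c[1]:c[1]+44,c[0]:c[0]+44]
        dark=(g[...,2].astype(float)+ (.7*g[...,1] if z>0 else 0)).astype(np.float32)
        up=cv2.resize(dark,None,fx=S,fy=S,interpolation=cv2.INTER_CUBIC)
        m=(up<thr).astype(np.uint8)
        _,lab=cv2.connectedComponents(m); q=((proj(n,np.array([x,y,z+.01]))-c)*S).astype(int)
        l=lab[q[1]-18:q[1]+18,q[0]-18:q[0]+18]; l=l[l>0]
        m=(lab==np.bincount(l).argmax()).astype(np.uint8) if len(l) else m
        data.append((n,c,m))
    def ren(p,n,c):
        o=np.zeros((44*S,44*S),np.uint8); cs,sn=np.cos(p[2]),np.sin(p[2]); r=np.array([[cs,-sn,0],[sn,cs,0],[0,0,1]])
        for h in M[kind]:
            q=(proj(n,h@r.T+[p[0],p[1],z])-c+.5)*S-.5
            hull=cv2.convexHull(q.astype(np.float32))[:,0]
            cv2.fillConvexPoly(o,np.round(hull*16).astype(np.int32),1,shift=4)
        return o
    f=lambda p:sum(float((ren(p,n,c)!=m).sum())/m.sum() for n,c,m in data)
    best=None
    for a in yaws:
        s0=np.array([x,y,a])
        for k in range(2):
            r=minimize(f,s0,method="Nelder-Mead",options=dict(initial_simplex=[s0,s0+[.006,0,0],s0+[0,.006,0],s0+[0,0,.25]],xatol=1e-5,fatol=1e-4)); s0=r.x
        if best is None or r.fun<best.fun: best=r
    return best.x,best.fun
E
cat > run1.py <<'E'
from fit import *
imgs={n:cv2.imread(f"pics/{n}0.png") for n in("top","scene")}
yh=np.deg2rad(np.arange(0,60,20)); y2=np.deg2rad(np.arange(0,180,30)); y4=np.deg2rad(np.arange(0,360,45))
Y=dict(step=y4,wedge=y4,tn=y2,fl=yh,cpl=yh,hex=yh)
for k,(x,y) in dict(step=(.52,.395),fl=(.428,.328),cpl=(.43,-.2),wedge=(.54,-.265),hex=(.444,-.29),tn=(.515,-.37)).items():
    for cams in(("top",),("scene",),("top","scene")):
        p,e=fit(k,x,y,0,Y[k],imgs,150,cams); print(k,cams,(p[:2]*1000).round(1),np.rad2deg(p[2]).round(1),round(e,3))
P=cloud("top",np.load("pics/top0.npy"))
for k,(u,v) in dict(cpl=(282,176),fl=(303,176),step=(323,176),tn=(343,176)).items():
    x,y=np.median(P[v-2:v+3,u-2:u+3].reshape(-1,3),0)[:2]
    for cams in(("top",),("scene",),("top","scene")):
        p,e=fit(k,x,y,.011,(0,3.14,) if k=="step" else (0,),imgs,150,cams); print("T",k,cams,(p[:2]*1000).round(1),np.rad2deg(p[2]).round(1),round(e,3))
E
python3 run1.py
```

```text
Traceback (most recent call last):
  File "run1.py", line 7, in <module>
    p,e=fit(k,x,y,0,Y[k],imgs,150,cams); print(k,cams,(p[:2]*1000).round(1),np.rad2deg(p[2]).round(1),round(e,3))
        ~~~^^^^^^^^^^^^^^^^^^^^^^^^^^^^
  File "fit.py", line 36, in fit
    r=minimize(f,s0,method="Nelder-Mead",options=dict(initial_simplex=[s0,s0+[.006,0,0],s0+[0,.006,0],s0+[0,0,.25]],xatol=1e-5,fatol=1e-4)); s0=r.x
  File "fit.py", line 31, in <lambda>
    f=lambda p:sum(float((ren(p,n,c)!=m).sum())/m.sum() for n,c,m in data)
               ~~~^^^^^^^^^^^^^^^^^^^^^^^^^^^^^^^^^^^^^^^^^^^^^^^^^^^^^^^^
  File "fit.py", line 31, in <genexpr>
    f=lambda p:sum(float((ren(p,n,c)!=m).sum())/m.sum() for n,c,m in data)
                          ~~~^^^^^^^
  File "fit.py", line 27, in ren
    q=(proj(n,h@r.T+[p[0],p[1],z])-c+.5)*S-.5
       ~~~~^^^^^^^^^^^^^^^^^^^^^^^
  File "h.py", line 12, in proj
    K,e,M=cam(n); c=(P-e)@M; c=c@K.T; return c[...,:2]/c[...,2:]
          ~~~^^^
  File "h.py", line 5, in cam
    i=vision.camera_info(n); q=np.array(i["orientation"]);
ValueError: time passes only in moves, steps and waits
```

```bash
sed -i 's/^def cam(n)/from functools import cache\n@cache\ndef cam(n)/' h.py; time python3 run1.py
```

```text
step ('top',) [522.4 404.5] -15.0 0.073
step ('scene',) [521.9 400.8] -1.0 0.178
step ('top', 'scene') [522.3 403.9] -15.0 0.312
fl ('top',) [431.3 337.8] 35.1 0.113
fl ('scene',) [431.1 337. ] 44.0 0.277
fl ('top', 'scene') [431.2 337.3] 45.8 0.395
cpl ('top',) [ 434.7 -198.4] 31.7 0.254
cpl ('scene',) [ 433.8 -201.4] 9.5 0.195
cpl ('top', 'scene') [ 434.6 -199.7] 26.2 0.506
wedge ('top',) [ 551.4 -268.6] 266.5 0.116
wedge ('scene',) [ 552.2 -271.5] 268.0 0.12
wedge ('top', 'scene') [ 551.3 -270.8] 265.9 0.267
hex ('top',) [ 449.5 -289.8] 28.2 0.116
hex ('scene',) [ 451.7 -292.3] 64.4 0.931
hex ('top', 'scene') [ 449.5 -289.9] 27.8 1.175
tn ('top',) [ 521.6 -371.9] 156.6 0.068
tn ('scene',) [ 521.4 -375.3] 164.3 0.442
tn ('top', 'scene') [ 521.5 -372.6] 156.0 0.567
T cpl ('top',) [560.3 125.4] 1.1 0.117
T cpl ('scene',) [575.9 132.1] -28.7 0.631
T cpl ('top', 'scene') [561.4 125.5] 3.5 0.83
T fl ('top',) [562.   64.1] 4.1 0.199
T fl ('scene',) [566.5  63.9] 26.2 0.481
T fl ('top', 'scene') [562.6  63.5] 29.8 0.689
T step ('top',) [563.6   5.1] 183.3 0.077
T step ('scene',) [566.    2.8] 188.4 0.269
T step ('top', 'scene') [564.5   4.6] 183.9 0.389
T tn ('top',) [565.5 -55.4] -1.1 0.079
T tn ('scene',) [568.6 -56.1] 8.0 0.325
T tn ('top', 'scene') [566.  -55.4] 1.0 0.442
real	0m2.766s
user	0m3.327s
sys	0m0.088s
```

```bash
sed -i 's/m=(up<thr)/m=(up<thr[n])/; s/    return best.x,best.fun/    vis=[]\n    for n,c,m in data:\n        v=cv2.resize(imgs[n][c[1]:c[1]+44,c[0]:c[0]+44],None,fx=S,fy=S,interpolation=cv2.INTER_CUBIC); cs,_=cv2.findContours(ren(best.x,n,c),0,1); cv2.drawContours(v,cs,-1,(0,255,0),1); cs,_=cv2.findContours(m,0,1); cv2.drawContours(v,cs,-1,(0,0,255),1); vis.append(v[50:-50,50:-50])\n    return best.x,best.fun,np.vstack(vis)/' fit.py
cat > run1.py <<'E'
from fit import *
imgs={n:cv2.imread(f"pics/{n}0.png") for n in("top","scene")}
yh=np.deg2rad(np.arange(0,60,20)); y2=np.deg2rad(np.arange(0,180,30)); y4=np.deg2rad(np.arange(0,360,45))
Y=dict(step=y4,wedge=y4,tn=y2,fl=yh,cpl=yh,hex=yh)
V=[]
T={"top":118,"scene":185}
def go(k,x,y,z,yy,T,tag=""):
    for cams in(("top",),("scene",),("top","scene")):
        p,e,v=fit(k,x,y,z,yy,imgs,T,cams); print(tag,k,cams,(p[:2]*1000).round(1),np.rad2deg(p[2]).round(1),round(e,3))
    V.append(v)
for k,(x,y) in dict(step=(.522,.404),fl=(.431,.337),cpl=(.434,-.2),hex=(.449,-.29),tn=(.521,-.373)).items(): go(k,x,y,0,Y[k],T)
for k,x,y in (("cpl",.56,.125),("fl",.562,.064),("step",.5635,.005),("tn",.5655,-.0554)): go(k,x,y,.011,(0,3.14) if k=="step" else (0,),{"top":130,"scene":165},"T")
V=np.hstack([np.vstack([V[0],V[1]])[:560]]+[np.vstack([V[i],V[i+1]]) for i in(2,4,6)]); V=V[:600]
print(V.shape); cv2.imwrite("pics/ov1.png",V)
E
python3 run1.py
```

```text
step ('top',) [522.7 404.5] 348.1 0.173
 step ('scene',) [521.4 401.3] 349.2 0.074
 step ('top', 'scene') [521.8 402.2] -15.9 0.279
 fl ('top',) [431.  338.2] 26.5 0.249
 fl ('scene',) [430.  335.8] -2.9 0.133
 fl ('top', 'scene') [430.1 336. ] 34.4 0.39
 cpl ('top',) [ 435.  -197.2] 38.2 0.299
 cpl ('scene',) [ 433.3 -201. ] 29.0 0.117
 cpl ('top', 'scene') [ 435.  -199.8] 30.2 0.523
 hex ('top',) [ 449.9 -288.8] 35.0 0.2
 hex ('scene',) [ 447.3 -292.7] 16.4 0.206
 hex ('top', 'scene') [ 450.4 -291.2] 30.6 0.528
 tn ('top',) [ 521.2 -371.3] 156.6 0.136
 tn ('scene',) [ 521.  -374.9] -21.6 0.136
 tn ('top', 'scene') [ 521.6 -373.5] 153.2 0.376
T cpl ('top',) [560.2 125. ] 12.8 0.181
T cpl ('scene',) [574.8 131.3] 25.2 0.685
T cpl ('top', 'scene') [562.3 125.5] 12.8 0.917
T fl ('top',) [563.2  64.3] 5.0 0.265
T fl ('scene',) [566.3  64.3] 26.3 0.408
T fl ('top', 'scene') [563.9  64.6] 28.4 0.683
T step ('top',) [563.    5.3] 179.9 0.119
T step ('scene',) [566.6   3.4] 186.9 0.224
T step ('top', 'scene') [564.9   4.5] 183.0 0.389
T tn ('top',) [565.7 -55.4] -1.6 0.138
T tn ('scene',) [568.2 -56.3] 7.5 0.271
T tn ('top', 'scene') [566.3 -55.9] 1.2 0.438Traceback (most recent call last):
  File "run1.py", line 13, in <module>
    V=np.hstack([np.vstack([V[0],V[1]])[:560]]+[np.vstack([V[i],V[i+1]]) for i in(2,4,6)]); V=V[:600]
    return _nx.concatenate(arrs, 1, dtype=dtype, casting=casting)
           ~~~~~~~~~~~~~~~^^^^^^^^^^^^^^^^^^^^^^^^^^^^^^^^^^^^^^^
ValueError: all the input array dimensions except for the concatenation axis must match exactly, but along dimension 0, the array at index 0 has size 560 and the array at index 1 has size 656
```

```bash
sed -i 's/"top":118/"top":145/; s/"top":130/"top":150/; s/^V=np.hstack.*/V=np.hstack([np.vstack([a,np.zeros((330-a.shape[0],a.shape[1],3),np.uint8)]) if a.shape[0]<330 else a for a in V[:4]+V[4:5]])/' run1.py
python3 run1.py | grep -v "'top', 's"
```

```text
step ('top',) [522.5 404.6] 345.5 0.087
 step ('scene',) [521.4 401.3] 349.2 0.074
 fl ('top',) [431.2 338.3] 26.3 0.128
 fl ('scene',) [430.  335.8] -2.9 0.133
 cpl ('top',) [ 434.7 -198.3] 34.9 0.26
 cpl ('scene',) [ 433.3 -201. ] 29.0 0.117
 hex ('top',) [ 449.5 -289.4] 28.2 0.119
 hex ('scene',) [ 447.3 -292.7] 16.4 0.206
 tn ('top',) [ 521.8 -371.7] -24.1 0.071
 tn ('scene',) [ 521.  -374.9] -21.6 0.136
T cpl ('top',) [560.2 125.3] 4.4 0.116
T cpl ('scene',) [574.8 131.3] 25.2 0.685
T fl ('top',) [561.6  63.4] 4.7 0.199
T fl ('scene',) [566.3  64.3] 26.3 0.408
T step ('top',) [563.6   5.1] 183.0 0.078
T step ('scene',) [566.6   3.4] 186.9 0.224
T tn ('top',) [565.5 -55.3] -0.6 0.079
T tn ('scene',) [568.2 -56.3] 7.5 0.271
(330, 820, 3)
```

View pics/ov1.png

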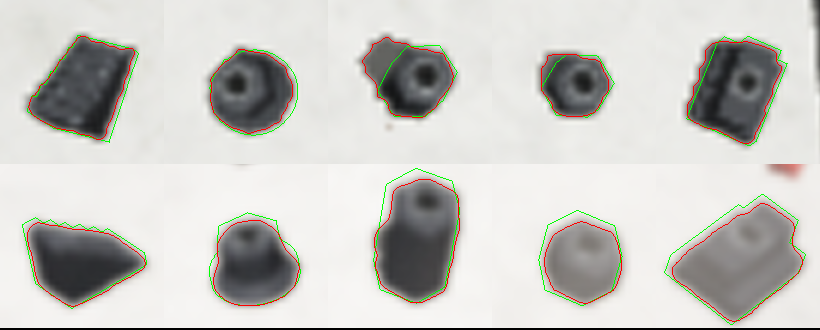

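The contours match well: the step block and T-nut yaws are solid and the coupling nut's is about 30°. Next come obstacle heights, a close-up of the flange hexagon, and a row planner.

```bash
cat > plan.py <<'E'
import sys,json,numpy as np
from scipy.spatial.transform import Rotation as R
# usage: plan.py x y z phi  -> targets in mm/deg (phi = world angle of tool y); current pose in cur.json
def rot(phi):
    p=np.deg2rad(phi); y=[np.cos(p),np.sin(p),0]; z=[0,0,-1]; return np.c_[np.cross(y,z),y,z]
a=[float(v) for v in sys.argv[1:]]; cur=json.load(open("cur.json")); R0=rot(cur[3])
for i in range(0,len(a),4):
    t=a[i:i+4]; s=R0.T@(np.array(t[:3])-cur[:3]); d=-(t[3]-cur[3])
    print(t,"row",s.round(1).tolist(),"turn z",round(d,1),"dist",np.linalg.norm(s).round(),"rows>=",np.ceil(max(np.linalg.norm(s)/41.7,abs(d)/7.16)))
json.dump(t,open("cur.json","w"))
E
echo "[250,573,231,66.4]" > cur.json
python3 plan.py 320 415 200 76 508 406 110 76
python3 - <<'E'
from h import *
P=np.vstack([cloud(n,np.load(f"pics/{n}0.npy"))[np.load(f"pics/{n}0.npy")>0] for n in("top","scene")])
for nm,(x0,x1,y0,y1) in dict(vise=(.38,.65,.48,.7),drillfront=(.55,.66,.0,.3),knob=(.45,.6,-.22,-.12),mid=(.40,.5,-.4,.4),saw=(.6,.75,-.35,-.0)).items():
    q=P[(P[:,0]>x0)&(P[:,0]<x1)&(P[:,1]>y0)&(P[:,1]<y1)&(P[:,2]>.02)]; 
    if len(q): print(nm,len(q),q.min(0).round(3),np.percentile(q,99,axis=0).round(3),q[q[:,2]>.06].min(0).round(3) if (q[:,2]>.06).any() else "")
t=cv2.imread("pics/top0.png")
c=lambda u,v:cv2.resize(t[v-9:v+9,u-9:u+9],None,fx=20,fy=20,interpolation=cv2.INTER_LANCZOS4)
cv2.imwrite("pics/hexes.png",np.clip(np.hstack([c(211,221),c(391,216)]).astype(float)*2-20,0,255).astype(np.uint8))
E
```

```text
[320.0, 415.0, 200.0, 76.0] row [-127.4, -116.8, 31.0] turn z -9.6 dist 176.0 rows>= 5.0
[508.0, 406.0, 110.0, 76.0] row [-303.3, -49.7, 121.0] turn z -9.6 dist 330.0 rows>= 8.0
vise 5144 [0.38  0.485 0.02 ] [0.645 0.617 0.137] [0.38 0.52 0.06]
drillfront 6061 [0.55 0.   0.02] [0.66  0.295 0.439] [0.55  0.108 0.06 ]
knob 2083 [ 0.501 -0.202  0.02 ] [ 0.599 -0.147  0.438] [ 0.561 -0.188  0.061]
mid 1209 [ 0.415 -0.377  0.02 ] [0.499 0.395 0.051] 
saw 12684 [ 0.6  -0.35  0.02] [ 0.749 -0.011  0.444] [ 0.6   -0.324  0.06 ]
```

View pics/hexes.png

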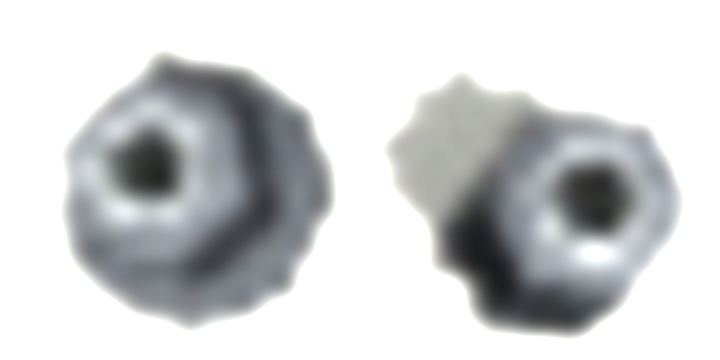

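Flange flats are at about φ=45° or 105°, and the coupling nut's at about 60° or 120°. Moving to the step block, with the grip 10 mm towards its tall end.

```bash
echo "[250,572.5,230.5,66.4]" > cur.json
python3 plan.py 340 415 200 76 512 405.5 75 76 512 405.5 12 76
```

```text
[340.0, 415.0, 200.0, 76.0] row [-145.5, -108.3, 30.5] turn z -9.6 dist 184.0 rows>= 5.0
[512.0, 405.5, 75.0, 76.0] row [-306.9, -48.1, 155.5] turn z -9.6 dist 347.0 rows>= 9.0
[512.0, 405.5, 12.0, 76.0] row [-306.9, -48.1, 218.5] turn z -9.6 dist 380.0 rows>= 10.0
```

>>> play_rows --steps '[[[-146,-108,30,0,0,-9.6],[-146,-108,30,0,0,-9.6],[-146,-108,30,0,0,-9.6],[-146,-108,30,0,0,-9.6],[-146,-108,30,0,0,-9.6],[-306,-48,155,0,0,-9.6],[-306,-48,155,0,0,-9.6],[-306,-48,155,0,0,-9.6],[-306,-48,155,0,0,-9.6],[-306,-48,155,0,0,-9.6],[-306,-48,155,0,0,-9.6],[-306,-48,155,0,0,-9.6]]]' --claw 0

```text
time: 1.1
tool_pos: [0.511, 0.4044, 0.0721]
tool_rot: [-0.003, 0.123, 0.992, -0.002]
contact_force: [-0.9, -0.4, 0.1]
gripper_width: 0.498
grasp_force: 0.0
```

>>> play_rows --steps '[[[1,-1,30,0,0,0],[1,-1,62,0,0,0],[1,-1,62,0,0,0],[1,-1,62,0,0,0]]]'

```text
time: 1.43
tool_pos: [0.508, 0.4052, 0.0135]
tool_rot: [-0.001, 0.121, 0.993, -0.001]
contact_force: [-0.0, 0.2, 0.3]
gripper_width: 0.5
grasp_force: 0.0
```

```bash
python3 - <<'E'
from h import *
from plant import manip
s=manip.state(); print(s["tool_pos"].round(4),s["tool_rot"].round(4),s["contact_force"].round(1))
a,_=vision.grab_frame("scene");b,_=vision.grab_frame("top"); cv2.imwrite("pics/s1.png",a);cv2.imwrite("pics/t1.png",b)
c=lambda im,n,w:cv2.resize(im[(q:=proj(n,np.array([.515,.4,.03])).astype(int))[1]-w:q[1]+w,q[0]-w:q[0]+w],(400,400),interpolation=cv2.INTER_CUBIC)
cv2.imwrite("pics/v1.png",np.hstack([c(a,"scene",35),c(b,"top",30)]))
E
```

```text
[0.508  0.4052 0.0135] [-0.0014  0.1213  0.9926 -0.0011] [-0.   0.2  0.3]
```

View pics/v1.png

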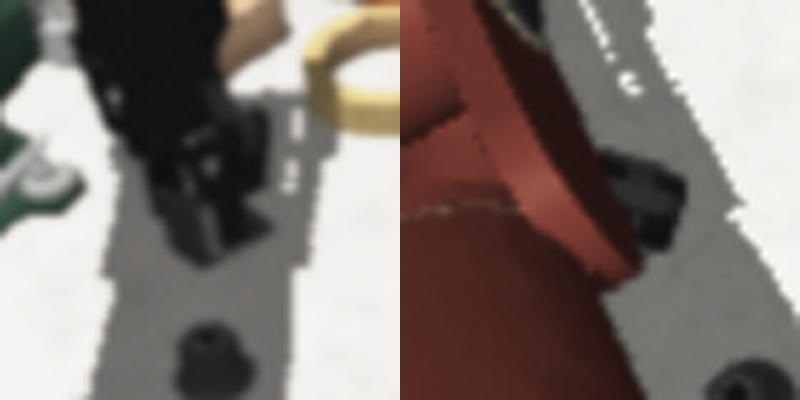

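The fingers straddle the step block. I'll shift 3 mm along it and close.

>>> play_rows --steps '[[[-3,0,1,0,0,0],[-3,0,1,0,0,0],[-3,0,1,0,0,0],[-3,0,1,0,0,0],[-3,0,1,0,0,0],[-3,0,1,0,0,0],[-3,0,1,0,0,0]]]' --claw -1

```text
time: 2.12
tool_pos: [0.5151, 0.4063, 0.017]
tool_rot: [0.002, 0.122, 0.993, 0.002]
contact_force: [-1.6, 1.0, 6.6]
gripper_width: 0.33
grasp_force: 61.3
```

>>> play_rows --steps '[[[0,0,-30,0,0,0],[0,0,-70,0,0,0],[0,0,-100,0,0,0],[0,0,-120,0,0,0],[0,0,-120,0,0,0],[0,0,-120,0,0,0],[0,0,-120,0,0,0]]]'

```text
time: 2.7
tool_pos: [0.5121, 0.4042, 0.1315]
tool_rot: [-0.001, 0.122, 0.993, -0.001]
contact_force: [-0.2, -0.2, -1.6]
gripper_width: 0.334
grasp_force: 60.4
```

```bash
python3 - <<'E'
from h import *
from plant import manip
s=manip.state(); print(s["tool_pos"].round(4),s["tool_rot"].round(4),s["contact_force"].round(1),s["gripper_width"])
a,da=vision.grab_frame("scene"); cv2.imwrite("pics/s2.png",a)
q=proj("scene",s["tool_pos"]).astype(int); print(q); w=32
cv2.imwrite("pics/v2.png",cv2.resize(a[q[1]-w:q[1]+w,q[0]-w:q[0]+w],(512,512),interpolation=cv2.INTER_CUBIC))
E
```

```text
[0.5121 0.4042 0.1315] [-1.000e-03  1.218e-01  9.925e-01 -8.000e-04] [-0.2 -0.2 -1.6] 0.3342780340643434
[195 136]
```

View pics/v2.png

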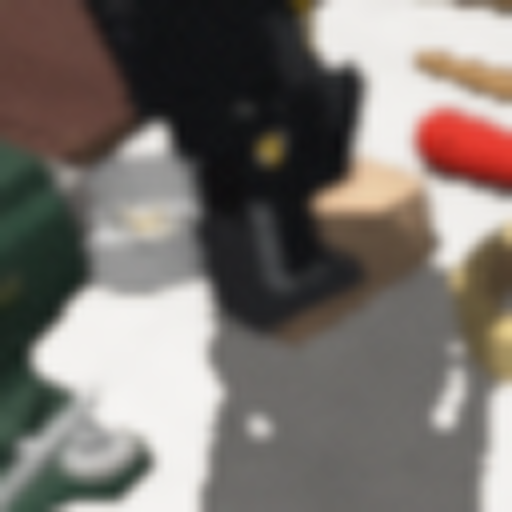

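The step block is held level. Before placing, I'll check the tray estimate by drawing predicted pocket outlines in both views. The grasp shows the top camera reads y about 2.5 mm high and the scene camera about 0.7 mm low.

```bash
cat > tray.py <<'E'
from fit import *
def outlines(x0,y0,yaw):
    "x0,y0: step empty pocket (m)"
    c,s=np.cos(yaw),np.sin(yaw); r=np.array([[c,-s],[s,c]]); out=[]
    a=np.linspace(0,2*np.pi,40); circ=np.c_[np.cos(a),np.sin(a)]; sq=np.array([[-1,-1],[1,-1],[1,1],[-1,1],[-1,-1]])
    for dy,sh in((120,circ*20),(60,circ*25),(0,sq*[28,19]),(-60,sq*[26,21])):
        out.append(np.c_[(sh+[0,dy])/1000@r.T+[x0,y0],np.full(len(sh),.02)])
    out.append(np.c_[(np.array([[-33,-90],[97,-90],[97,150],[-33,150],[-33,-90]]))/1000@r.T+[x0,y0],np.full(5,.02)])
    return out
E
python3 - <<'E'
from tray import *
k=5; vs=[]
for n,roi,b in(("top",(258,160,100,54),(0,.0025)),("scene",(248,172,118,66),(0,-.0007))):
    im=cv2.imread(f"pics/{n}0.png"); u,v,w,h=roi
    c=cv2.resize(im[v:v+h,u:u+w],None,fx=k,fy=k,interpolation=cv2.INTER_CUBIC)
    for o in outlines(.5003,.001,np.deg2rad(1.65)):
        q=proj(n,o+[b[0],b[1],0])-[u,v]; q=((q+.5)*k-.5)
        cv2.polylines(c,[np.round(q*8).astype(np.int32)],False,(0,255,0),1,cv2.LINE_AA,3)
    vs.append(np.pad(c,((0,0),(0,118*k-c.shape[1]),(0,0))))
cv2.imwrite("pics/tray1.png",np.vstack(vs)[:600])
E
```

```text
(no output)
```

View pics/tray1.png

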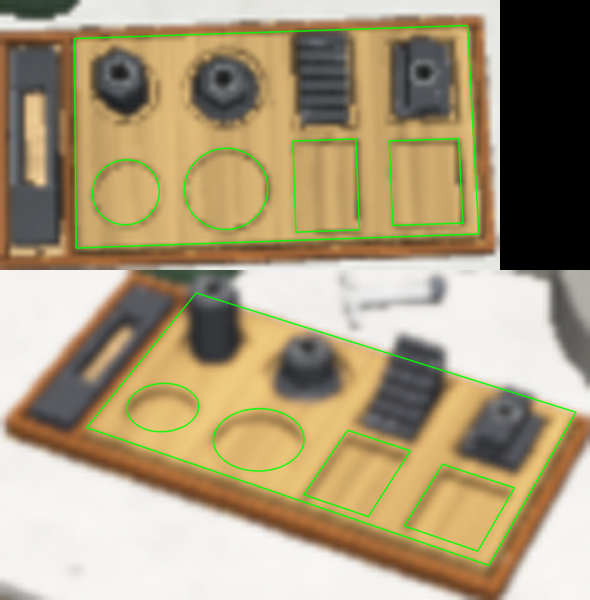

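The outlines match in both views. Pocket centres: step (500.3, 1), T-nut (502, -59), flange (498.6, 61), coupling (496.9, 121). Moving over the step pocket.

```bash
echo "[512.9,404,132.5,76]" > cur.json
python3 plan.py 490.8 0.7 100 91.65 490.8 0.7 50 91.65
```

```text
[490.8, 0.7, 100.0, 91.65] row [-76.1, -396.7, 32.5] turn z -15.7 dist 405.0 rows>= 10.0
[490.8, 0.7, 50.0, 91.65] row [-76.1, -396.7, 82.5] turn z -15.7 dist 412.0 rows>= 10.0
```

>>> play_rows --steps '[[[-7,-40,0,0,0,-5],[-15,-79,0,0,0,-10],[-23,-119,0,0,0,-15.6],[-30,-159,0,0,0,-15.6],[-38,-198,0,0,0,-15.6],[-46,-238,0,0,0,-15.6],[-53,-278,0,0,0,-15.6],[-61,-317,10,0,0,-15.6],[-68,-357,20,0,0,-15.6],[-76,-397,32,0,0,-15.6],[-76,-397,65,0,0,-15.6],[-76,-397,82,0,0,-15.6]]]'

```text
time: 3.75
tool_pos: [0.4878, -0.0009, 0.0468]
tool_rot: [-0.003, -0.012, 1.0, 0.0]
contact_force: [-1.1, 1.5, -2.7]
gripper_width: 0.336
grasp_force: 60.6
```

>>> play_rows --steps '[[[0,0,12,0,0,0],[0,0,18,0,0,0],[0,0,18,0,0,0],[0,0,18,0,0,0]]]'

```text
time: 4.08
tool_pos: [0.4908, 0.0017, 0.0332]
tool_rot: [-0.0, -0.015, 1.0, 0.0]
contact_force: [-0.7, 0.6, -1.0]
gripper_width: 0.336
grasp_force: 60.9
```

>>> play_rows --steps '[[[0,0,3,0,0,0],[0,0,5,0,0,0],[0,0,5,0,0,0],[0,0,5,0,0,0]]]'

```text
time: 4.42
tool_pos: [0.4911, 0.0014, 0.0288]
tool_rot: [0.0, -0.014, 1.0, -0.0]
contact_force: [-0.6, -0.2, -1.4]
gripper_width: 0.336
grasp_force: 60.9
```

>>> play_rows --steps '[[[0,0,2,0,0,0],[0,0,3,0,0,0],[0,0,3,0,0,0],[0,0,3,0,0,0]]]'

```text
time: 4.75
tool_pos: [0.4914, 0.0013, 0.0279]
tool_rot: [-0.0, -0.014, 1.0, 0.0]
contact_force: [-7.5, 1.5, 14.2]
gripper_width: 0.335
grasp_force: 62.6
```

Contact at TCP 28 mm matches the floor: the grip was 17 mm above the underside and the floor is at 11 mm. Releasing.

>>> play_rows --steps '[[[0,0,-1,0,0,0],[0,0,-1,0,0,0],[0,0,-1,0,0,0],[0,0,-1,0,0,0],[0,0,-20,0,0,0],[0,0,-60,0,0,0],[0,0,-100,0,0,0],[0,0,-130,0,0,0],[0,0,-130,0,0,0],[0,0,-130,0,0,0]]]' --claw 0

```text
time: 5.58
tool_pos: [0.4924, 0.001, 0.1579]
tool_rot: [0.003, -0.014, 1.0, -0.0]
contact_force: [-0.4, -0.0, -0.6]
gripper_width: 0.497
grasp_force: 0.0
```

```bash
python3 - <<'E'
from tray import *
from plant import manip
s=manip.state(); print(s["tool_pos"].round(4),s["tool_rot"].round(4),s["contact_force"].round(1),s["gripper_width"])
a,da=vision.grab_frame("scene"); cv2.imwrite("pics/s3.png",a)
p,e,v=fit("step",.5003,.001,.011,(0,.03,),{"scene":a},{"scene":165},("scene",)); print(p,e)
Q=cloud("scene",da); m=(abs(Q[...,0]-.5)<.03)&(abs(Q[...,1])<.02); print(Q[m][:,2].max(),m.sum())
cv2.imwrite("pics/v3.png",cv2.resize(a[160:240,245:370],(750,480),interpolation=cv2.INTER_CUBIC))
E
echo "[490.8,0.7,154,91.65]" > cur.json; python3 plan.py 420 -200 150 66.5  521.4 -374 90 66.5 521.4 -374 40 66.5
```

```text
[0.4924 0.001  0.1579] [ 2.600e-03 -1.400e-02  9.999e-01 -4.000e-04] [-0.4 -0.  -0.6] 0.4972054898161657
[4.98692817e-01 4.59525794e-04 1.68613077e-01] 0.1946991165194199
0.47768561265304477 836
[420.0, -200.0, 150.0, 66.5] row [76.5, -198.6, 4.0] turn z 25.2 dist 213.0 rows>= 6.0
[521.4, -374.0, 90.0, 66.5] row [-19.8, -375.4, 64.0] turn z 25.2 dist 381.0 rows>= 10.0
[521.4, -374.0, 40.0, 66.5] row [-19.8, -375.4, 114.0] turn z 25.2 dist 393.0 rows>= 10.0
```

View pics/v3.png

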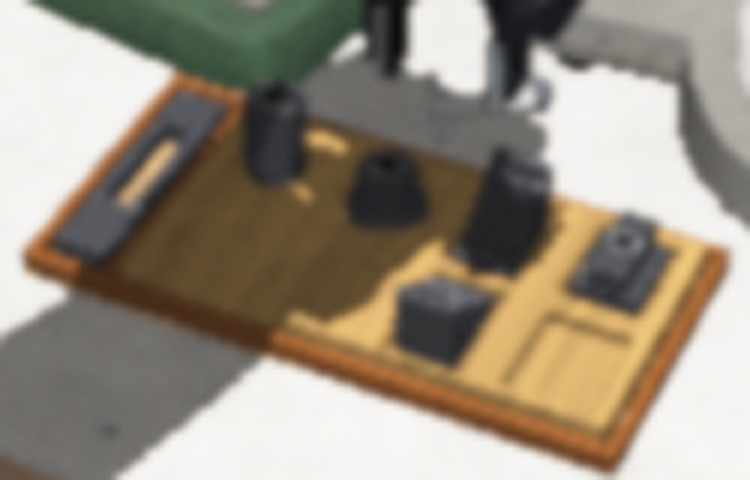

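The step block is in its pocket and upright. Now the T-nut.

>>> play_rows --steps '[[[13,-34,0,0,0,5],[27,-67,0,0,0,10],[40,-101,0,0,0,15],[54,-135,0,0,0,20],[67,-168,0,0,0,25.2],[76,-199,4,0,0,25.2],[58,-235,4,0,0,25.2],[38,-270,4,0,0,25.2],[19,-305,14,0,0,25.2],[0,-340,34,0,0,25.2],[-20,-375,54,0,0,25.2],[-20,-375.5,74,0,0,25.2]]]'

```text
time: 6.63
tool_pos: [0.5224, -0.3777, 0.0785]
tool_rot: [0.0, 0.206, 0.979, -0.0]
contact_force: [-0.5, 1.1, 0.8]
gripper_width: 0.5
grasp_force: 0.0
```

>>> play_rows --steps '[[[0,0,30,0,0,0],[0,0,50,0,0,0],[0,0,60,0,0,0],[0,0,60,0,0,0],[0,0,60,0,0,0]]]'

```text
time: 7.05
tool_pos: [0.5205, -0.3727, 0.0199]
tool_rot: [-0.001, 0.204, 0.979, 0.001]
contact_force: [0.9, -0.1, 0.2]
gripper_width: 0.5
grasp_force: 0.0
```

```bash
python3 - <<'E'
from tray import *
from plant import manip
s=manip.state(); print(s["tool_pos"].round(4),s["tool_rot"].round(4),s["contact_force"].round(1),s["gripper_width"])
a,da=vision.grab_frame("scene"); b,_=vision.grab_frame("top"); 
for n,im in(("scene",a),("top",b)): cv2.imwrite(f"pics/{n}4.png",im)
c=lambda im,n,w:cv2.resize(im[(q:=proj(n,np.array([.515,-.374,.03])).astype(int))[1]-w:q[1]+w,q[0]-w:q[0]+w],(400,400),interpolation=cv2.INTER_CUBIC)
cv2.imwrite("pics/v4.png",np.hstack([c(a,"scene",30),c(b,"top",25)]))
E
```

```text
[ 0.5205 -0.3727  0.0199] [-1.200e-03  2.044e-01  9.789e-01  7.000e-04] [ 0.9 -0.1  0.2] 0.4996671404756188
```

View pics/v4.png

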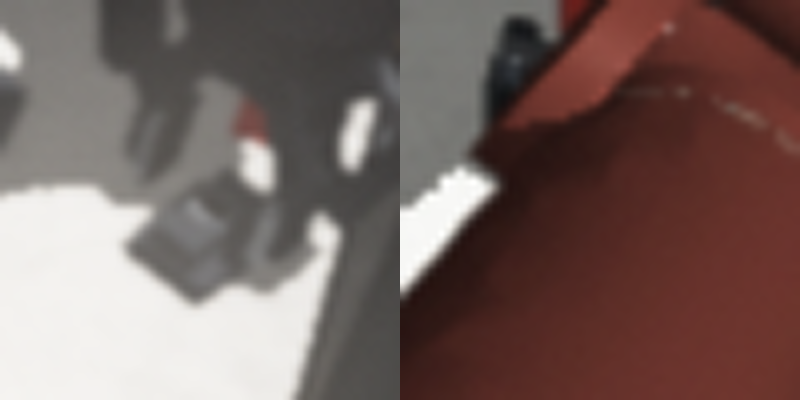

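The fingers straddle the neck. Lower 6 mm and close.

>>> play_rows --steps '[[[0,0,6,0,0,0],[0,0,6,0,0,0],[0,0,6,0,0,0]]]'

```text
time: 7.4
tool_pos: [0.5215, -0.3737, 0.0159]
tool_rot: [0.0, 0.204, 0.979, -0.0]
contact_force: [-1.2, 0.2, -0.3]
gripper_width: 0.499
grasp_force: 0.0
```

>>> play_rows --steps '[[[0,0,0,0,0,0],[0,0,0,0,0,0],[0,0,0,0,0,0],[0,0,0,0,0,0],[0,0,0,0,0,0],[0,0,0,0,0,0],[0,0,0,0,0,0]]]' --claw -1

```text
time: 7.98
tool_pos: [0.5217, -0.374, 0.0161]
tool_rot: [0.0, 0.204, 0.979, -0.0]
contact_force: [-0.8, 1.0, 4.8]
gripper_width: 0.191
grasp_force: 60.9
```

>>> play_rows --steps '[[[0,0,-30,0,0,0],[0,0,-70,0,0,0],[0,0,-110,0,0,0],[0,0,-140,0,0,0],[0,0,-140,0,0,0],[0,0,-140,0,0,0],[0,0,-140,0,0,0]]]'

```text
time: 8.57
tool_pos: [0.5205, -0.3728, 0.1534]
tool_rot: [-0.001, 0.204, 0.979, 0.001]
contact_force: [0.1, -0.2, -2.9]
gripper_width: 0.187
grasp_force: 60.2
```

```bash
python3 -c "
from plant import manip;s=manip.state();print(s['tool_pos'].round(4),s['contact_force'].round(1),s['gripper_width'],s['grasp_force'])"
echo "[521.5,-374,154,66.4]" > cur.json; python3 plan.py 420 -200 150 91.65  502 -59 100 91.65 502 -59 50 91.65
```

```text
[ 0.5205 -0.3728  0.1534] [ 0.1 -0.2 -2.9] 0.18650912484730106 60.17805576324463
[420.0, -200.0, 150.0, 91.65] row [162.7, 118.8, 4.0] turn z -25.2 dist 201.0 rows>= 5.0
[502.0, -59.0, 100.0, 91.65] row [144.0, 280.8, 54.0] turn z -25.2 dist 320.0 rows>= 8.0
[502.0, -59.0, 50.0, 91.65] row [144.0, 280.8, 104.0] turn z -25.2 dist 332.0 rows>= 8.0
```

>>> play_rows --steps '[[[32,24,1,0,0,-5],[65,48,2,0,0,-10],[98,71,3,0,0,-15],[130,95,4,0,0,-20],[163,119,4,0,0,-25.2],[159,155,4,0,0,-25.2],[155,190,14,0,0,-25.2],[151,220,30,0,0,-25.2],[147,250,45,0,0,-25.2],[144,281,65,0,0,-25.2],[144,281,90,0,0,-25.2],[144,281,104,0,0,-25.2]]]'

```text
time: 9.57
tool_pos: [0.4985, -0.0557, 0.0457]
tool_rot: [-0.004, -0.016, 1.0, 0.001]
contact_force: [-0.9, -0.1, -1.1]
gripper_width: 0.186
grasp_force: 60.2
```

>>> play_rows --steps '[[[0,0,10,0,0,0],[0,0,18,0,0,0],[0,0,20,0,0,0],[0,0,20,0,0,0],[0,0,20,0,0,0]]]'

```text
time: 9.98
tool_pos: [0.5023, -0.0589, 0.0319]
tool_rot: [0.001, -0.014, 1.0, -0.0]
contact_force: [-0.2, 0.0, -1.1]
gripper_width: 0.191
grasp_force: 60.2
```

>>> play_rows --steps '[[[0,0,3,0,0,0],[0,0,5,0,0,0],[0,0,5,0,0,0],[0,0,5,0,0,0]]]'

```text
time: 10.32
tool_pos: [0.5026, -0.0587, 0.0271]
tool_rot: [0.001, -0.014, 1.0, -0.0]
contact_force: [0.8, 0.5, 0.3]
gripper_width: 0.187
grasp_force: 60.3
```

>>> play_rows --steps '[[[0,0,1,0,0,0],[0,0,2,0,0,0],[0,0,2,0,0,0],[0,0,2,0,0,0]]]'

```text
time: 10.65
tool_pos: [0.5026, -0.0588, 0.027]
tool_rot: [0.0, -0.014, 1.0, -0.0]
contact_force: [-7.1, 0.3, 14.8]
gripper_width: 0.187
grasp_force: 62.1
```

>>> play_rows --steps '[[[0,0,-1,0,0,0],[0,0,-1,0,0,0],[0,0,-1,0,0,0],[0,0,-1,0,0,0],[0,0,-1,0,0,0],[0,0,-20,0,0,0],[0,0,-60,0,0,0],[0,0,-100,0,0,0],[0,0,-130,0,0,0],[0,0,-130,0,0,0],[0,0,-130,0,0,0]]]' --claw 0

```text
time: 11.57
tool_pos: [0.5034, -0.0588, 0.1569]
tool_rot: [0.002, -0.014, 1.0, -0.001]
contact_force: [0.5, -0.2, -0.8]
gripper_width: 0.5
grasp_force: 0.0
```

```bash
python3 - <<'E'
from tray import *
from plant import manip
s=manip.state();print(s['tool_pos'].round(4),s['contact_force'].round(1),s['gripper_width'])
a,_=vision.grab_frame("scene"); cv2.imwrite("pics/s5.png",a)
E
echo "[502,-59,153,91.65]" > cur.json; python3 plan.py 430.6 336.2 90 105  430.6 336.2 17 105
```

```text
[ 0.5034 -0.0588  0.1569] [ 0.5 -0.2 -0.8] 0.5001574804336913
[430.6, 336.2, 90.0, 105.0] row [60.0, 397.1, 63.0] turn z -13.3 dist 407.0 rows>= 10.0
[430.6, 336.2, 17.0, 105.0] row [60.0, 397.1, 136.0] turn z -13.3 dist 424.0 rows>= 11.0
```

>>> play_rows --steps '[[[6,40,0,0,0,-5],[12,79,0,0,0,-10],[18,119,0,0,0,-13.3],[24,159,0,0,0,-13.3],[30,198,0,0,0,-13.3],[36,238,0,0,0,-13.3],[42,278,10,0,0,-13.3],[48,318,25,0,0,-13.3],[54,357,40,0,0,-13.3],[60,397,60,0,0,-13.3],[60,397,90,0,0,-13.3],[60,397,90,0,0,-13.3]]]'

```text
time: 12.62
tool_pos: [0.4243, 0.3356, 0.0553]
tool_rot: [-0.007, -0.132, 0.991, -0.003]
contact_force: [-1.4, -2.2, -1.0]
gripper_width: 0.498
grasp_force: 0.0
```

>>> play_rows --steps '[[[0,0,25,0,0,0],[0,0,40,0,0,0],[0,0,48,0,0,0],[0,0,48,0,0,0],[0,0,48,0,0,0]]]'

```text
time: 13.03
tool_pos: [0.4305, 0.3359, 0.016]
tool_rot: [-0.001, -0.129, 0.992, -0.0]
contact_force: [0.4, 0.0, 0.6]
gripper_width: 0.504
grasp_force: 0.0
```

```bash
python3 - <<'E'
from tray import *
from plant import manip
s=manip.state(); print(s["tool_pos"].round(4),s["tool_rot"].round(4),s["contact_force"].round(1),s["gripper_width"])
a,da=vision.grab_frame("scene"); b,_=vision.grab_frame("top"); 
for n,im in(("scene",a),("top",b)): cv2.imwrite(f"pics/{n}6.png",im)
c=lambda im,n,w,P:cv2.resize(im[(q:=proj(n,np.array(P)).astype(int))[1]-w:q[1]+w,q[0]-w:q[0]+w],(400,400),interpolation=cv2.INTER_CUBIC)
cv2.imwrite("pics/v6.png",np.hstack([c(a,"scene",25,[.43,.336,.02]),c(a,"scene",35,[.52,-.03,.03])]))
E
```

```text
[0.4305 0.3359 0.016 ] [-7.000e-04 -1.293e-01  9.916e-01 -3.000e-04] [0.4 0.  0.6] 0.5042214124503713
```

View pics/v6.png

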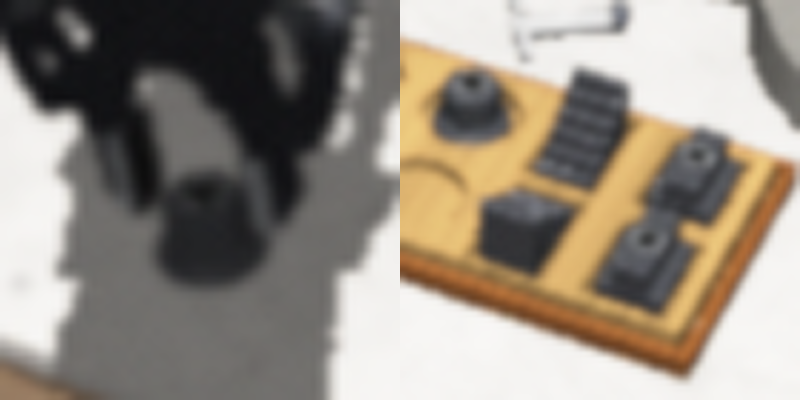

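Step block and T-nut both sit well in their pockets. The fingers straddle the flange nut, so lower 3 mm and close.

>>> play_rows --steps '[[[0,0,3,0,0,0],[0,0,3,0,0,0],[0,0,3,0,0,0]]]'

```text
time: 13.38
tool_pos: [0.431, 0.3368, 0.0138]
tool_rot: [0.0, -0.13, 0.992, 0.0]
contact_force: [0.4, -0.4, 0.4]
gripper_width: 0.503
grasp_force: 0.0
```

>>> play_rows --steps '[[[0,0,0,0,0,0],[0,0,0,0,0,0],[0,0,0,0,0,0],[0,0,0,0,0,0],[0,0,0,0,0,0],[0,0,0,0,0,0],[0,0,0,0,0,0]]]' --claw -1

```text
time: 13.97
tool_pos: [0.4312, 0.3371, 0.014]
tool_rot: [0.001, -0.13, 0.992, 0.0]
contact_force: [0.0, -0.6, 5.8]
gripper_width: 0.295
grasp_force: 60.2
```

>>> play_rows --steps '[[[0,0,-30,0,0,0],[0,0,-70,0,0,0],[0,0,-110,0,0,0],[0,0,-130,0,0,0],[0,0,-130,0,0,0],[0,0,-130,0,0,0],[0,0,-130,0,0,0]]]'

```text
time: 14.55
tool_pos: [0.4295, 0.336, 0.141]
tool_rot: [-0.002, -0.13, 0.992, -0.001]
contact_force: [-0.0, -0.5, -2.0]
gripper_width: 0.294
grasp_force: 59.6
```

```bash
python3 -c "
from plant import manip;s=manip.state();print(s['tool_pos'].round(4),s['contact_force'].round(1),s['gripper_width'],s['grasp_force'])"
echo "[430.6,336.2,142,105]" > cur.json; python3 plan.py 498.6 61 100 92  498.6 61 45 92
```

```text
[0.4295 0.336  0.141 ] [-0.  -0.5 -2. ] 0.2941226281241301 59.558323421515524
[498.6, 61.0, 100.0, 92.0] row [5.5, -283.4, 42.0] turn z 13.0 dist 287.0 rows>= 7.0
[498.6, 61.0, 45.0, 92.0] row [5.5, -283.4, 97.0] turn z 13.0 dist 300.0 rows>= 8.0
```

>>> play_rows --steps '[[[1,-36,0,0,0,5],[1,-72,0,0,0,10],[2,-108,0,0,0,13],[3,-144,0,0,0,13],[3,-180,0,0,0,13],[4,-216,5,0,0,13],[5,-250,15,0,0,13],[5.5,-283.5,30,0,0,13],[5.5,-283.5,60,0,0,13],[5.5,-283.5,90,0,0,13],[5.5,-283.5,97,0,0,13],[5.5,-283.5,97,0,0,13]]]'

```text
time: 15.55
tool_pos: [0.4937, 0.0614, 0.0411]
tool_rot: [-0.006, -0.017, 1.0, 0.0]
contact_force: [0.3, 0.0, -0.9]
gripper_width: 0.289
grasp_force: 59.7
```

>>> play_rows --steps '[[[0,0,8,0,0,0],[0,0,16,0,0,0],[0,0,17,0,0,0],[0,0,17,0,0,0],[0,0,17,0,0,0]]]'

```text
time: 15.97
tool_pos: [0.499, 0.0616, 0.0301]
tool_rot: [0.001, -0.017, 1.0, -0.0]
contact_force: [0.8, -0.2, -1.5]
gripper_width: 0.295
grasp_force: 59.7
```

>>> play_rows --steps '[[[0,0,3,0,0,0],[0,0,5,0,0,0],[0,0,7,0,0,0],[0,0,7,0,0,0],[0,0,7,0,0,0]]]'

```text
time: 16.38
tool_pos: [0.499, 0.0614, 0.0249]
tool_rot: [-0.0, -0.017, 1.0, -0.0]
contact_force: [-7.5, -0.6, 13.8]
gripper_width: 0.299
grasp_force: 61.6
```

>>> play_rows --steps '[[[0,0,-1,0,0,0],[0,0,-1,0,0,0],[0,0,-1,0,0,0],[0,0,-1,0,0,0],[0,0,-1,0,0,0],[0,0,-20,0,0,0],[0,0,-60,0,0,0],[0,0,-100,0,0,0],[0,0,-130,0,0,0],[0,0,-130,0,0,0],[0,0,-130,0,0,0]]]' --claw 0

```text
time: 17.3
tool_pos: [0.5, 0.0613, 0.1549]
tool_rot: [0.003, -0.017, 1.0, -0.0]
contact_force: [0.2, -0.6, -0.7]
gripper_width: 0.501
grasp_force: 0.0
```

```bash
python3 -c "
from plant import manip;s=manip.state();print(s['tool_pos'].round(4),s['contact_force'].round(1),s['gripper_width'],s['grasp_force'])"
echo "[498.6,61,151,92]" > cur.json; python3 plan.py 434 -200.5 150 60  434 -200.5 80 60
```

```text
[0.5    0.0613 0.1549] [ 0.2 -0.6 -0.7] 0.5013722042397161 0.0
[434.0, -200.5, 150.0, 60.0] row [73.7, -259.1, 1.0] turn z 32.0 dist 269.0 rows>= 7.0
[434.0, -200.5, 80.0, 60.0] row [73.7, -259.1, 71.0] turn z 32.0 dist 279.0 rows>= 7.0
```

>>> play_rows --steps '[[[9,-32,0,0,0,5],[18,-65,0,0,0,10],[28,-97,0,0,0,15],[37,-130,0,0,0,20],[46,-162,0,0,0,25],[55,-194,0,0,0,30],[64,-227,0,0,0,32],[74,-259,5,0,0,32],[74,-259,30,0,0,32],[74,-259,60,0,0,32],[74,-259,71,0,0,32],[74,-259,71,0,0,32]]]'

```text
time: 18.3
tool_pos: [0.4293, -0.1977, 0.0758]
tool_rot: [-0.005, 0.26, 0.966, 0.002]
contact_force: [-0.8, -0.3, -0.1]
gripper_width: 0.503
grasp_force: 0.0
```

```bash
python3 - <<'E'
from tray import *
from plant import manip
s=manip.state(); print(s["tool_pos"].round(4),s["tool_rot"].round(4),s["contact_force"].round(1),s["gripper_width"])
a,da=vision.grab_frame("scene"); cv2.imwrite("pics/scene7.png",a)
c=lambda im,n,w,P:cv2.resize(im[(q:=proj(n,np.array(P)).astype(int))[1]-w:q[1]+w,q[0]-w:q[0]+w],(400,400),interpolation=cv2.INTER_CUBIC)
cv2.imwrite("pics/v7.png",np.hstack([c(a,"scene",32,[.434,-.2005,.05]),c(a,"scene",38,[.52,.03,.03])]))
E
```

```text
[ 0.4293 -0.1977  0.0758] [-0.0052  0.2598  0.9657  0.0018] [-0.8 -0.3 -0.1] 0.5026357738526629
```

View pics/v7.png

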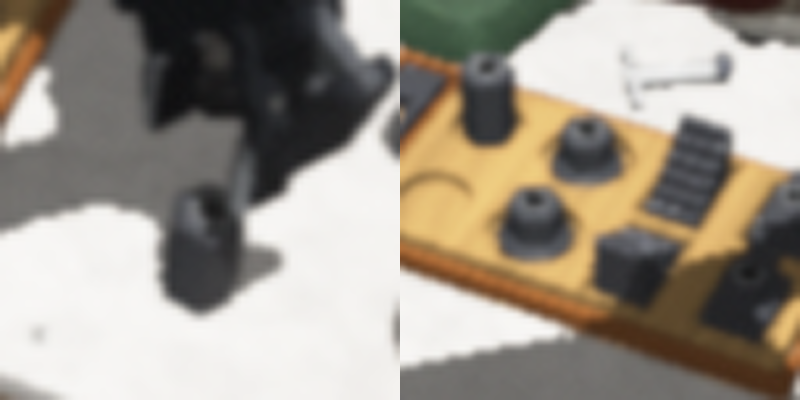

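The flange nut is seated. Descend on the coupling nut, settling at 60 mm first.

>>> play_rows --steps '[[[0,0,10,0,0,0],[0,0,10,0,0,0],[0,0,10,0,0,0],[0,0,25,0,0,0],[0,0,40,0,0,0],[0,0,55,0,0,0],[0,0,62,0,0,0],[0,0,62,0,0,0],[0,0,62,0,0,0]]]'

```text
time: 19.1
tool_pos: [0.4334, -0.2, 0.0199]
tool_rot: [0.0, 0.259, 0.966, -0.0]
contact_force: [0.3, -0.6, 0.1]
gripper_width: 0.496
grasp_force: 0.0
```

>>> play_rows --steps '[[[0,0,0,0,0,0],[0,0,0,0,0,0],[0,0,0,0,0,0],[0,0,0,0,0,0],[0,0,0,0,0,0],[0,0,0,0,0,0],[0,0,0,0,0,0]]]' --claw -1

```text
time: 19.68
tool_pos: [0.4341, -0.2007, 0.0209]
tool_rot: [0.001, 0.26, 0.966, -0.0]
contact_force: [-0.6, -0.3, 7.2]
gripper_width: 0.314
grasp_force: 59.6
```

>>> play_rows --steps '[[[0,0,-20,0,0,0],[0,0,-50,0,0,0],[0,0,-90,0,0,0],[0,0,-120,0,0,0],[0,0,-130,0,0,0],[0,0,-130,0,0,0],[0,0,-130,0,0,0]]]'

```text
time: 20.27
tool_pos: [0.4326, -0.1997, 0.1484]
tool_rot: [-0.0, 0.26, 0.966, 0.0]
contact_force: [-0.2, 0.5, -2.0]
gripper_width: 0.31
grasp_force: 59.4
```

```bash
python3 - <<'E'
from tray import *
from plant import manip
s=manip.state(); print(s["tool_pos"].round(4),s["tool_rot"].round(4),s["contact_force"].round(1),s["gripper_width"])
a,da=vision.grab_frame("scene"); cv2.imwrite("pics/scene8.png",a)
c=lambda im,n,w,P:cv2.resize(im[(q:=proj(n,np.array(P)).astype(int))[1]-w:q[1]+w,q[0]-w:q[0]+w],(400,400),interpolation=cv2.INTER_CUBIC)
cv2.imwrite("pics/v8.png",c(a,"scene",32,[.434,-.2005,.15]))
E
echo "[434,-200.5,148,60]" > cur.json; python3 plan.py 400 -100 150 80 496.9 121 110 92  496.9 121 60 92
```

```text
[ 0.4326 -0.1997  0.1484] [-4.000e-04  2.596e-01  9.657e-01  2.000e-04] [-0.2  0.5 -2. ] 0.3101072271716798
[400.0, -100.0, 150.0, 80.0] row [79.7, 70.0, -2.0] turn z -20.0 dist 106.0 rows>= 3.0
[496.9, 121.0, 110.0, 92.0] row [106.3, 309.9, 38.0] turn z -32.0 dist 330.0 rows>= 8.0
[496.9, 121.0, 60.0, 92.0] row [106.3, 309.9, 88.0] turn z -32.0 dist 339.0 rows>= 9.0
```

View pics/v8.png

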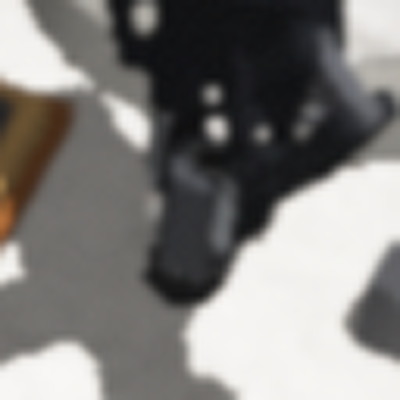

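The coupling nut is held upright. Carrying it to its pocket.

>>> play_rows --steps '[[[12,34,0,0,0,-5],[24,69,0,0,0,-10],[36,103,0,0,0,-15],[47,138,0,0,0,-20],[59,172,0,0,0,-25],[71,207,0,0,0,-30],[83,241,0,0,0,-32],[94,275,5,0,0,-32],[106,310,20,0,0,-32],[106,310,55,0,0,-32],[106,310,85,0,0,-32],[106,310,88,0,0,-32]]]'

```text
time: 21.32
tool_pos: [0.4893, 0.1215, 0.0518]
tool_rot: [-0.009, -0.017, 1.0, -0.001]
contact_force: [-2.4, -0.8, -2.7]
gripper_width: 0.311
grasp_force: 59.8
```

>>> play_rows --steps '[[[0,0,8,0,0,0],[0,0,16,0,0,0],[0,0,20,0,0,0],[0,0,20,0,0,0],[0,0,20,0,0,0]]]'

```text
time: 21.73
tool_pos: [0.4976, 0.1211, 0.0423]
tool_rot: [0.001, -0.016, 1.0, 0.0]
contact_force: [-0.1, 0.4, -0.5]
gripper_width: 0.31
grasp_force: 59.9
```

>>> play_rows --steps '[[[0,0,3,0,0,0],[0,0,6,0,0,0],[0,0,9,0,0,0],[0,0,12,0,0,0],[0,0,12,0,0,0],[0,0,12,0,0,0]]]'

```text
time: 22.23
tool_pos: [0.4975, 0.1214, 0.0319]
tool_rot: [-0.0, -0.017, 1.0, -0.0]
contact_force: [-5.8, -0.9, 14.5]
gripper_width: 0.31
grasp_force: 61.2
```

Floor contact at 31.9 mm, exactly as expected. Release, retreat, and check numerically.

>>> play_rows --steps '[[[0,0,-1,0,0,0],[0,0,-1,0,0,0],[0,0,-1,0,0,0],[0,0,-1,0,0,0],[0,0,-1,0,0,0],[0,0,-20,0,0,0],[0,0,-60,0,0,0],[0,0,-100,0,0,0],[0,0,-140,0,0,0],[0,0,-150,0,0,0],[0,0,-150,0,0,0]]]' --claw 0

```text
time: 23.15
tool_pos: [0.4996, 0.1217, 0.1844]
tool_rot: [0.005, -0.017, 1.0, 0.0]
contact_force: [-0.1, 1.2, 0.3]
gripper_width: 0.502
grasp_force: 0.0
```

>>> play_rows --steps '[[[40,20,0,0,0,0],[70,55,0,0,0,0],[100,90,0,0,0,0],[100,130,0,0,0,0],[100,170,0,0,0,0],[100,210,0,0,0,0],[100,250,0,0,0,0],[100,280,0,0,0,0],[100,280,0,0,0,0],[100,280,0,0,0,0],[100,280,0,0,0,0],[100,280,0,0,0,0]]]'

```text
time: 24.15
tool_pos: [0.3871, 0.3966, 0.1779]
tool_rot: [-0.001, -0.016, 1.0, -0.001]
contact_force: [-0.1, -0.2, -0.5]
gripper_width: 0.5
grasp_force: 0.0
```

```bash
python3 - <<'E'
from tray import *
from plant import manip
s=manip.state(); print(s["tool_pos"].round(4),s["contact_force"].round(1),s["time"])
I={};D={}
for n in("scene","top"): I[n],D[n]=vision.grab_frame(n); cv2.imwrite(f"pics/{n}9.png",I[n])
T={"top":150,"scene":165}
# filled vs placed: placed fit should equal filled-piece fit minus 64 mm along x, for the same camera
for k,x,y in(("step",.5003,.001),("tn",.502,-.059),("fl",.4986,.061),("cpl",.4969,.121)):
    for n in("scene","top"):
        r=[]
        for z in(.007,.011,.015,.020):
            try: p,e,_=fit(k,x,y+(.0025 if n=="top" else 0),z,(0,3.14) if k=="step" else (0,.5),I,T,(n,)); r.append((z,(p[:2]*1000).round(1).tolist(),np.rad2deg(p[2]).round(),round(e,3)))
            except Exception as ex: r.append(str(ex)[:30])
        print(k,n,r)
# top heights by depth, placed vs filled
for n in I:
    Q=cloud(n,D[n]); 
    for k,x,y in(("step",.5003,.001),("tn",.502,-.059),("fl",.4986,.061),("cpl",.4969,.121)):
        o=[]
        for dx in(0,.064):
            m=(np.hypot(Q[...,0]-x-dx,Q[...,1]-y-(.0025 if n=="top" else 0))<.016)&(Q[...,2]<.09); h=Q[m][:,2]; o.append((len(h),np.percentile(h,90).round(4) if len(h) else None))
        print(n,k,"placed/filled",o)
for k,x,y in(("wedge",.5513,-.270),("hex",.4495,-.290)):
    p,e,_=fit(k,x,y,0,np.deg2rad([266.5,28]),I,{"top":145},("top",)); print(k,(p[:2]*1000).round(1),round(e,3))
E
```

```text
[0.3871 0.3966 0.1779] [-0.1 -0.2 -0.5] 24.15
step scene [(0.007, [502.2, 2.2], np.float64(10.0), np.float64(0.187)), (0.011, [498.4, 0.8], np.float64(10.0), np.float64(0.196)), (0.015, [494.9, -1.4], np.float64(10.0), np.float64(0.203)), (0.02, [492.9, -2.5], np.float64(9.0), np.float64(0.22))]
step top [(0.007, [501.7, 3.7], np.float64(2.0), np.float64(0.089)), (0.011, [499.9, 3.6], np.float64(2.0), np.float64(0.095)), (0.015, [500.0, 3.7], np.float64(2.0), np.float64(0.101)), (0.02, [498.8, 3.4], np.float64(1.0), np.float64(0.108))]
tn scene [(0.007, [509.6, -57.5], np.float64(3.0), np.float64(0.516)), (0.011, [506.2, -58.9], np.float64(2.0), np.float64(0.519)), (0.015, [502.7, -60.6], np.float64(2.0), np.float64(0.52)), (0.02, [498.2, -62.1], np.float64(3.0), np.float64(0.524))]
tn top [(0.007, [504.0, -57.7], np.float64(-0.0), np.float64(0.086)), (0.011, [503.1, -57.4], np.float64(-0.0), np.float64(0.087)), (0.015, [502.4, -57.3], np.float64(-1.0), np.float64(0.1)), (0.02, [500.8, -57.0], np.float64(-1.0), np.float64(0.104))]
fl scene [(0.007, [504.4, 64.1], np.float64(27.0), np
[... 931 characters left out ...]
oat64(20.0), np.float64(0.185))]
scene step placed/filled [(80, np.float64(0.0378)), (203, np.float64(0.0413))]
scene tn placed/filled [(140, np.float64(0.038)), (147, np.float64(0.038))]
scene fl placed/filled [(172, np.float64(0.0383)), (162, np.float64(0.0387))]
scene cpl placed/filled [(217, np.float64(0.0592)), (220, np.float64(0.0596))]
top step placed/filled [(72, np.float64(0.0441)), (103, np.float64(0.0442))]
top tn placed/filled [(89, np.float64(0.0411)), (83, np.float64(0.0404))]
top fl placed/filled [(96, np.float64(0.0407)), (89, np.float64(0.0426))]
top cpl placed/filled [(117, np.float64(0.0619)), (117, np.float64(0.0631))]
wedge [ 551.5 -268.7] 0.109
hex [ 449.9 -289.3] 0.119
```

```bash
python3 -c "
from plant import order;print(order.job_done())"
```

```text
the job is handed in; nothing more can be done
None
```

The step block, T-slot nut, flange nut and coupling nut are each upright in their own pockets; each bottomed at pocket-floor height and ended level with its filled neighbour. The hexagon nut and wedge are still where they stood, and the job was handed in at about 24 s; no verdict came back.

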